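Latch the carton lane open and load a carton

TASK

Load the red carton lane: with closed fingers push the red follower all the way back by its upright tab, then let it go so that it springs part of the way forward and latches against its orange stop in the middle position. Then push the white carton that waits on that lane's loading ledge sideways into the opened lane, standing upright, until it is up against the far wall. Only push, never grasp or lift anything, and leave the blue lane and the other things on the bench alone.

Things in the scene. Friction and masses are not known exactly. Their poses are not given: they have to be found in the camera images.
- red_lane: Carton lane fixed to the bench, grey walls, red follower; floor 12 mm above the bench. Its origin is on the bench surface, on the lane's centre line; x points along the lane away from the robot (the way the follower is pushed), y points towards the loading ledge, z up. Low near wall: inner face y = 42 mm, 32 mm high, x = -13 to 90 mm. Far wall: inner face y = -40 mm, 52 mm high. Front lip: x = -90 to -82 mm, 32 mm high.
- red_ledge (a point): Middle of the red lane's loading ledge (lane x = -48 mm, y = 96 mm, 12 mm above the bench). The ledge is level with the lane floor, y = 50 to 142 mm. The carton slides along -y between the front lip and a guide at x = -13 mm (69 mm apart, both 32 mm high above the bench) into the lane, whose side is open there.
- red_stop (a point): Orange stop of the red lane: a one-way pawl at lane x = 18 mm, y = -60 to -32 mm, 59 to 69 mm above the bench, this point at its tip. It swings aside by itself as the steel pin on the follower passes, then snaps back and catches the pin on its return. Need not be touched. Behind it a grey spring housing, 60 mm high, at x = 90 to 150 mm.
- red_tab (a point): Centre of the front face (facing -x of the lane) of the red upright push tab; moves with the follower; at lane x = -75 mm when the follower is at the front. Face 46 mm wide, 50 to 95 mm above the bench, this point at 75 mm; tab 11 mm thick, flush with the follower block below it (77 mm wide, 50 mm long, top 50 mm above the bench). Free in front and above; push along +x.
- red_follower (a joint): Travel of the red follower along lane x, in m: 0 = at the front, where its spring keeps it; 0.105 = all the way back. Let go from beyond 0.08, it returns by its spring and latches on the stop at about 0.060 (middle; tab face then at lane x = -15 mm). Let go well before that, it returns to 0. Spring force 4 N at the front, 10 N at the back.
- carton_center (a point): Centre of the loose white carton with a green band that waits on the red lane's ledge: 50 mm (x) x 60 mm (y) x 70 mm high, about 0.12 kg; this point 35 mm above its underside. Its sides are nearly along the lane's axes. At the start its centre is 84 to 94 mm from the lane's centre line.
- red_seat (a point): Fixed point of the red lane where the carton's centre should end (lane x = -48 mm, y = -8 mm, 47 mm above the bench); the carton is then 2 mm from the far wall.
- blue_lane: A like lane with a blue follower, already latched and loaded; leave it alone. Its origin is on the bench surface, on the lane's centre line; x points along the lane away from the robot (the way the follower is pushed), y points towards the loading ledge, z up.
- blue_follower (a joint): Travel of the blue follower, in m: latched at about 0.060, to stay there.
- blue_carton: The white carton with a green band already in the blue lane, 50 x 60 x 70 mm, origin at the centre of its underside; leave it.
- spare_carton: white carton with a yellow band, 50 x 60 x 70 mm, standing on the bench to the right of the lanes (seen from the robot); origin at the centre of its underside; leave it alone
- tape_roll: small yellow roll of tape, 56 mm across, 22 mm high, lying on the grey spring housing of the red lane (top of housing 60 mm above the bench); origin at the centre of its underside; leave it alone
- label_roll: white roll of labels, 90 mm across, 50 mm high, on the robot's side of the lanes; origin at the centre of its underside; leave it alone
- marker: black marker pen, 14 mm thick, 134 mm long, lying on the robot's side of the lanes; origin at the centre of its underside; leave it alone
- scanner: black hand terminal with an orange nose, 110 x 62 x 36 mm, lying beyond the lanes; origin at the centre of its underside; leave it alone
Mind the look-alikes: they are no part of the job. What is shaped like the part that bears carton_center but purple is not meant.

How it is judged:
By the outcome, as a careful person would: the job done as asked, in the order asked, and still so for the second after the job is handed in, with the robot touching nothing.
It also fails if it takes over 48 s, if anything falls off the work surface, if the arm or the gripper's body presses on something with over 40 N, if the wrist force passes 120 N, or if a joint passes its speed limit or range.

ROBOT

A 6-joint arm with a two-finger parallel gripper is mounted at the origin on the work surface. World frame = base frame: x ahead of the robot, y to its left, z up, the work surface at z = 0. Lengths are in m, angles in rad, forces in N, time in s.
With the tool pointing down it reaches from about 0.375 to 0.9 m from the base axis. Payload 3.1 kg.
Tool frame: the origin (TCP) lies on the centre line of the jaws, within the pads' length; the fingertips stand 25 mm ahead of it and the grasp point (between the pads) lies 6 mm ahead of it (robot.nose_length is the y of the fingertips in the tool frame, in m); y points along the fingers, z is the direction in which the jaws open and shut, and the axes are right-handed (so a half turn about y gives the same grasp; the last joint's range is limited). The gripper opens to 87 mm and grips with 3 to 60 N. Pads are 19 mm wide; open, the fingers measure 117 mm over their backs; the gripper's body (75 mm by 190 mm) begins 51 mm behind the grasp point.
Start: joints at [-1.288, 0.527, 1.433, -0, 1.181, -0.178], TCP at [0.278, -0.559, 0.248] pointing down, gripper open.
Joint ranges: [-3.08, 3.08], [-0.75, 2.2], [0.22, 2.44], [-1.43, 4.57], [0, 2.65], [-2.85, 2.85]. Speed limits (rad/s): [2.79, 2.79, 3.14, 3.14, 3.14, 3.14].

INTERFACE

Orientations are given as a unit quaternion [x, y, z, w].
In Python, from rig import robot, eyes, ticket gives the robot as it stands.
- The arm moves only by the tool play_rows, never from a script. Its argument "series" is a list of rows, each a list of 7 numbers: the opening, from 0 (shut) to 1 (fully open), then the shift along the tool's x, y, z scaled (see below), then the turn, a rotation vector about the tool's x, y, z scaled (see below). In form: [[claw, dx, dy, dz, ax, ay, az], ...]. A call has 1 to 12 rows; each row shifts and turns the commanded pose from where the row before left it, along the tool's axes as they then stand; what a row does not reach is not made up. The controller multiplies each number of a shift by 100 mm and each number of a turn by 180 degrees. A row lasts 1/12 s, in which the tool goes at most 41.7 mm and 7.16 degrees, less where a joint would pass 70% of its speed; a pose out of reach is approached as far as the arm can. A call with a number of a shift or a turn outside -1 to 1 is refused whole. A call with a gripper value outside its range is refused whole. The fingers move at their own pace and stop on an object; "grip_force" is the grip in N (left out, the last holds). Time passes only in rows, so rows that do not move let the fingers close. It gives the time, the measured TCP pose, the force and the opening at its end, in the units of the state.
- robot.get_obs(): the state, without advancing time (a new reading comes with each control period).
- eyes.camera(name): name is "scene" or "top" or "wrist"; returns the picture (384x512x3 uint8, red, green, blue); there is no depth.
- eyes.camera_params(name): a dict with "K" (3x3 intrinsics, pixels), "rvec" (rotation vector, rad) and "tvec" (3), from world to camera coordinates, as OpenCV has them. Camera axes: x right, y down, z forward; pixel columns grow to the right and rows downward; lengths in m; the calibration is good to about 2 mm. A picture is of the moment at which its call begins: read the wrist's pose just before it. camera_params takes no time and is no camera call; for the wrist camera it gives the pose at the moment of the call.
- ticket.hand_in(): hands the job in, once; it reports no verdict.
The state is a dict: "time": time; "q": joint angles; "joint_velocities": joint speeds; "joint_torque": joint torques, N m; "position": TCP position; "tool_rot": TCP orientation; "ft_force": force on the tool from outside, world axes, zero at the start; "moment": the same for the moment, N m; "grip_width": finger opening in m.
Only numpy, scipy, OpenCV 4.12 (cv2) and the standard library are available. Lean on these libraries where they do the work, as an engineer would, in place of code of your own. Each camera call takes 0.05 s, during which the arm holds its last target.

## Working session

There is one attempt and no reset: what is moved stays moved. The work goes in short steps, Python scripts to look and compute and a tool call to move; the robot and the scene stay as the last step left them, time stands still between calls to the robot, and variables do not carry over. Pictures are saved under pics/ and viewed, and the job is handed in when it is done.

Besides the shell and the picture viewer there is one more tool, called after "Emit:" as name([rows], argument=value, ...), one row to a line, values as JSON. play_rows: Moves the arm, as the interface text tells. Its arguments: {"type":"object","properties":{"series":{"type":"array","items":{"type":"array","items":{"type":"number"}}},"grip_force":{"type":"number"}},"required":["series"]}

```bash
mkdir -p pics; ls; cat > h.py <<'E'
import numpy as np,cv2
from rig import robot,eyes,ticket
from scipy.spatial.transform import Rotation as R
def snap(n,f):
    p=eyes.camera_params(n); im=eyes.camera(n); cv2.imwrite('pics/'+f+'.png',cv2.cvtColor(im,cv2.COLOR_RGB2BGR)); np.savez('pics/'+f+'.npz',**{k:np.array(v,float) for k,v in p.items() if k in('K','rvec','tvec')}); return im,p
def load(f):
    return cv2.imread('pics/'+f+'.png'),dict(np.load('pics/'+f+'.npz'))
def ray(p,uv):
    M=cv2.Rodrigues(np.array(p['rvec'],float))[0]; t=np.array(p['tvec'],float).ravel()
    d=M.T@np.linalg.inv(np.array(p['K']))@np.array([uv[0],uv[1],1.]); return -M.T@t,d/np.linalg.norm(d)
def onz(p,uv,z):
    c,d=ray(p,uv); return c+d*(z-c[2])/d[2]
def proj(p,P):
    return cv2.projectPoints(np.array(P,float).reshape(-1,3),np.array(p['rvec'],float),np.array(p['tvec'],float),np.array(p['K'],float),None)[0].reshape(-1,2)
def tri(pu):
    A=np.zeros((3,3));b=np.zeros(3)
    for p,uv in pu:
        c,d=ray(p,uv);N=np.eye(3)-np.outer(d,d);A+=N;b+=N@c
    X=np.linalg.solve(A,b); return X,[np.linalg.norm((np.eye(3)-np.outer(ray(p,uv)[1],ray(p,uv)[1]))@(X-ray(p,uv)[0])) for p,uv in pu]
E
python3 - <<'E'
from h import *
print(robot.get_obs())
for n in('scene','top','wrist'):
    im,p=snap(n,n+'0'); print(n,ray(p,(256,192)))
E
```

```text
pics
{'time': 0.0, 'q': array([-1.28750737e+00,  5.28449145e-01,  1.43389594e+00, -1.67781348e-05,
        1.18136684e+00, -1.78506028e-01]), 'joint_velocities': array([-0.0014373 , -0.00040395, -0.0001215 , -0.00162902, -0.00046111,
       -0.00059757]), 'joint_torque': array([-6.81464062e-04, -4.40049577e+01, -1.76592225e+01,  6.31527300e-02,
        5.80970349e-02, -1.51478480e-04]), 'position': array([ 0.27830134, -0.55887147,  0.24658404]), 'tool_rot': array([-0.16186912,  0.68908821, -0.68759229,  0.16177969]), 'ft_force': array([-0.39569029,  0.54320503,  0.17127418]), 'moment': array([ 0.04093217, -0.01404451, -0.01973437]), 'grip_width': 0.08721921095522679}
scene (array([ 1.36882523, -0.143044  ,  0.85796937]), array([-0.72225515,  0.08707594, -0.68612337]))
top (array([ 0.47418719, -0.04762646,  0.97861809]), array([ 0.10430516, -0.00371656, -0.9945384 ]))
wrist (array([ 0.35046794, -0.52178166,  0.38344396]), array([-0.2690144 , -0.13037247, -0.95427159]))
```

View pics/scene0.png

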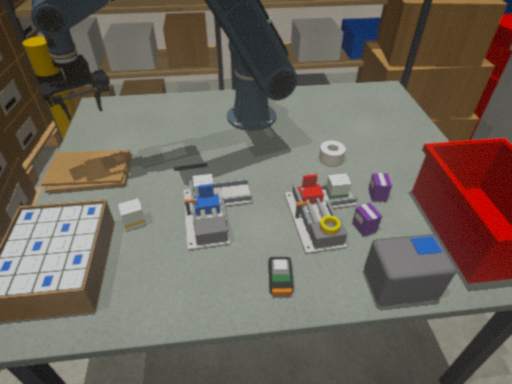

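View pics/top0.png

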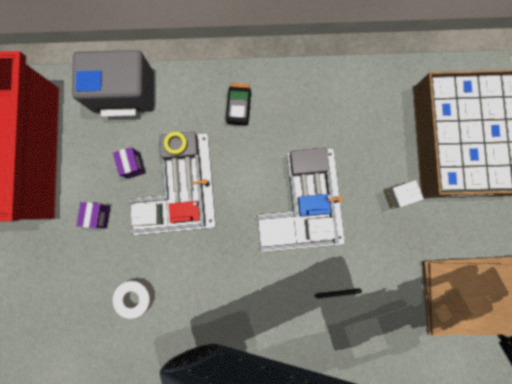

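View pics/wrist0.png

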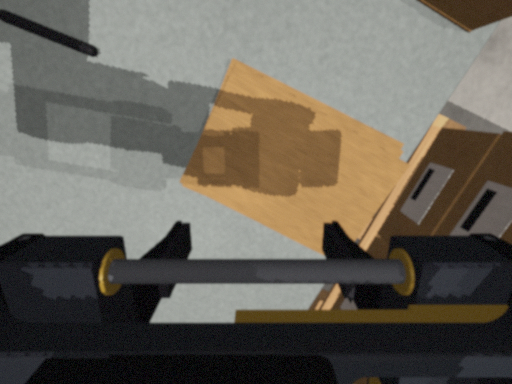

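The scene view shows the red lane at about (318,210) with its white carton at (340,187), and the blue lane at (207,213). In the top view the red follower is at (184,211), the carton at (147,213) and the blue lane at (305,205). The purple look-alikes at (128,162) and (92,214) are not on the ledge.

```bash
python3 - <<'E'
from h import *
a,p=load('top0');c=cv2.resize(a[120:245,115:230],None,fx=5,fy=5,interpolation=cv2.INTER_CUBIC)[:600];cv2.imwrite('pics/topc.png',c)
a,q=load('scene0');c=cv2.resize(a[160:260,275:390],None,fx=6,fy=6,interpolation=cv2.INTER_CUBIC)[:600];cv2.imwrite('pics/scc.png',c)
E
```

```text
(no output)
```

View pics/topc.png

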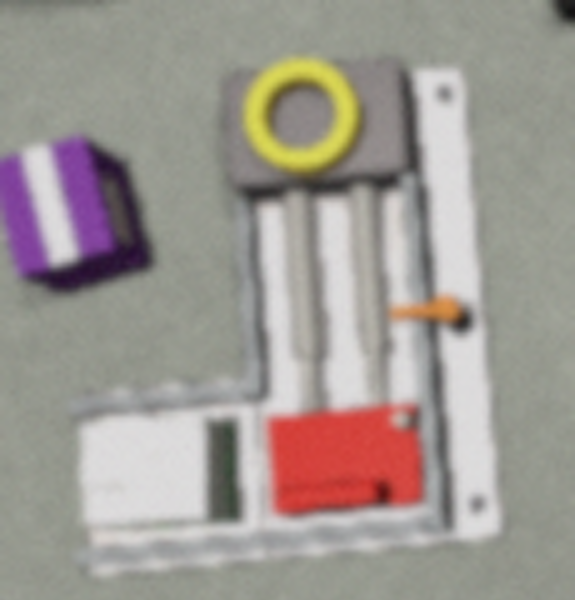

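View pics/scc.png

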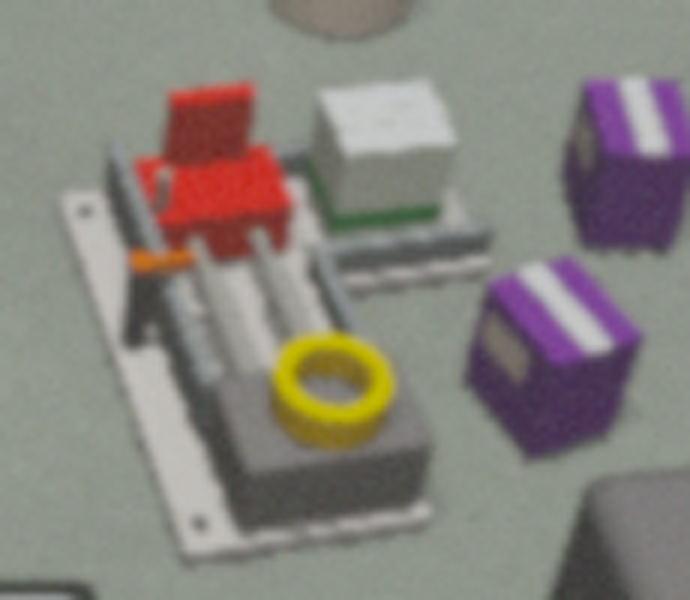

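```bash
python3 - <<'E'
from h import *
_,p=load('top0');_,q=load('scene0')
T=lambda x,y:((x+.5)/5-.5+115,(y+.5)/5-.5+120)
S=lambda x,y:((x+.5)/6-.5+275,(y+.5)/6-.5+160)
F={'tip':((390,314),(193,260)),'blkBL(+y)':((271,420),(290,196)),'blkBR':((416,405),(165,222)),'hous F-y':((412,172),(215,378)),'hous B+y':((222,72),(430,435)),'hous B-y':((403,60),(240,470)),'screw far':((443,94),(198,523)),'screw near':((477,503),(85,211)),
'cart top +x+y':((82,420),(455,142)),'cart top +x-y':((207,418),(340,152)),'cart top -x-y':((205,522),(318,92)),'cart top -x+y':((82,524),(430,82))}
X={}
for k,(a,b) in F.items():
    X[k],e=tri([(p,T(*a)),(q,S(*b))]);print(k,X[k].round(4),np.round(e,4))
d=X['screw far']-X['screw near'];print('yaw',np.degrees(np.arctan2(d[1],d[0])),np.linalg.norm(d))
# top on known planes
for k,z in(('blkBL(+y)',.05),('blkBR',.05),('hous F-y',.06),('hous B+y',.06),('hous B-y',.06)):
    print(k,onz(p,T(*F[k][0]),z).round(4),onz(q,S(*F[k][1]),z).round(4))
E
```

```text
tip [0.5978 0.1038 0.0645] [0.0011 0.0011]
blkBL(+y) [0.5477 0.1661 0.0545] [0.0001 0.0001]
blkBR [0.5542 0.0969 0.0492] [0.0021 0.0021]
hous F-y [0.6708 0.0962 0.058 ] [0.0018 0.0018]
hous B+y [0.7225 0.1876 0.0651] [0.001 0.001]
hous B-y [0.7279 0.0976 0.0587] [0.0009 0.0009]
screw far [0.7212 0.0837 0.0138] [0.0007 0.0007]
screw near [0.5054 0.0687 0.014 ] [0.0004 0.0004]
cart top +x+y [0.5476 0.25   0.0839] [0.0009 0.0009]
cart top +x-y [0.5471 0.1898 0.0826] [0.0009 0.0009]
cart top -x-y [0.4973 0.1914 0.0803] [0.0007 0.0007]
cart top -x+y [0.4979 0.2511 0.0818] [0.0001 0.0001]
yaw 3.9894792318265453 0.2163975129835116
blkBL(+y) [0.5481 0.1673 0.05  ] [0.5431 0.1678 0.05  ]
blkBR [0.5538 0.0947 0.05  ] [0.5549 0.0988 0.05  ]
hous F-y [0.67   0.0941 0.06  ] [0.6724 0.0975 0.06  ]
hous B+y [0.7241 0.1899 0.06  ] [0.7185 0.1886 0.06  ]
hous B-y [0.7277 0.0982 0.06  ] [0.7289 0.0963 0.06  ]
```

```bash
cat >> h.py <<'E'
def lane(L,l,yaw): # lane coords -> world ; L=(ox,oy)
    c,s=np.cos(yaw),np.sin(yaw); l=np.atleast_2d(l); return np.c_[L[0]+c*l[:,0]-s*l[:,1],L[1]+s*l[:,0]+c*l[:,1]]
def unlane(L,w,yaw):
    w=np.atleast_2d(w); d=w[:,:2]-np.array(L); c,s=np.cos(yaw),np.sin(yaw); return np.c_[c*d[:,0]+s*d[:,1],-s*d[:,0]+c*d[:,1]]
E
python3 - <<'E'
from h import *
from scipy.optimize import least_squares
pts=np.array([[.5978,.1038],[.5479,.1667],[.554,.0958],[.7235,.1887],[.728,.0976],[.6708,.0962],[.7212,.0837],[.5054,.0687]])
def f(v):
    l=unlane(v[:2],pts,v[2])
    return [l[0,0]-.018,l[0,1]+.032,l[1,0]+.025,l[1,1]-.0385,l[2,0]+.025,l[2,1]+.0385,l[3,0]-.15,l[4,0]-.15,l[5,0]-.09,(l[6,1]-l[7,1]),l[3,1]-v[3],l[4,1]+v[3],l[5,1]+v[3]]
r=least_squares(f,[.57,.13,.07,.045],loss='soft_l1',f_scale=.002);v=r.x;print(v,np.degrees(v[2]));print((np.array(f(v))*1e3).round(1))
c=np.array([.5225,.2206]);print('carton lane',unlane(v[:2],c,v[2]))
print('tab face',lane(v[:2],[-.075,0],v[2]),'seat',lane(v[:2],[-.048,-.008],v[2]),'approach',lane(v[:2],[[-.115,0]],v[2]))
o=robot.get_obs();M=R.from_quat(o['tool_rot']).as_matrix();print(M.round(3))
x=np.array([np.cos(v[2]),np.sin(v[2]),0]);z=np.array([0,0,-1.])
# tool y=down, tool z = +-lane y, x = y cross z
for s in(1,-1):
    zz=s*np.array([-x[1],x[0],0]);G=np.c_[np.cross(z,zz),z,zz];print(s,np.degrees((R.from_matrix(M).inv()*R.from_matrix(G)).as_rotvec()))
E
```

```text
[0.57659883 0.13372814 0.06846531 0.04498539] 3.9227734295068264
[ 1.1  0.7 -1.4 -3.6 -0.1  2.2  0.3 -1.4  1.4  0.2 -0.2 -1.4  1.1]
carton lane [[-0.04802902  0.09036933]]
tab face [[0.50177454 0.12859726]] seat [[0.52925858 0.12246312]] approach [[0.46186825 0.12586078]]
[[-0.895 -0.     0.446]
 [-0.446  0.002 -0.895]
 [-0.    -1.    -0.002]]
1 [ 2.15236221e-03 -1.57460718e+02 -1.34225687e-01]
-1 [9.64193503e-02 2.25392280e+01 1.54612259e-03]
```

Emit:
play_rows([
  [0,0,0,0,0,0.0313,0],
  [0,0,0,0,0,0.0313,0],
  [0,0,0,0,0,0.0313,0],
  [0,0,0,0,0,0.0313,0],
  [0,-0.12,0,-0.35,0,0,0],
  [0,-0.12,0,-0.35,0,0,0],
  [0,-0.12,0,-0.35,0,0,0],
  [0,-0.12,0,-0.35,0,0,0],
  [0,-0.12,0,-0.35,0,0,0],
  [0,-0.12,0,-0.35,0,0,0],
  [0,-0.12,0,-0.35,0,0,0],
  [0,-0.12,0,-0.35,0,0,0],
], grip_force=20)

```text
time: 1.15
position: [0.3551, -0.2718, 0.2475]
tool_rot: [-0.024, 0.707, -0.707, 0.024]
ft_force: [0.2, -0.4, -0.5]
grip_width: 0.015
```

Emit:
play_rows([
  [0,-0.12,0,-0.35,0,0,0],
  [0,-0.12,0,-0.35,0,0,0],
  [0,-0.12,0,-0.35,0,0,0],
  [0,-0.12,0,-0.35,0,0,0],
  [0,-0.12,0,-0.35,0,0,0],
  [0,-0.12,0,-0.35,0,0,0],
  [0,-0.12,0,-0.35,0,0,0],
  [0,-0.12,0,-0.35,0,0,0],
  [0,-0.12,0,-0.35,0,0,0],
  [0,-0.12,0,-0.35,0,0,0],
  [0,-0.12,0,-0.35,0,0,0],
  [0,-0.12,0,-0.35,0,0,0],
])

```text
time: 2.15
position: [0.4699, 0.1572, 0.2474]
tool_rot: [0.024, -0.707, 0.707, -0.024]
ft_force: [0.3, -0.3, 0.3]
grip_width: 0.0006
```

```bash
cat >> h.py <<'E'
L=np.array([.57660,.13373]);YAW=.06847
def st():
    o=robot.get_obs();l=unlane(L,o['position'],YAW)[0]
    M=R.from_quat(o['tool_rot']).as_matrix();c,s=np.cos(YAW),np.sin(YAW)
    G=np.c_[[-c,-s,0],[0,0,-1],[s,-c,0]]
    print('t',round(o['time'],2),'lane tcp',l.round(4),'z',o['position'][2].round(4),'F',np.round(o['ft_force'],1),'w',round(o['grip_width'],4),'turn left deg',np.degrees((R.from_matrix(M).inv()*R.from_matrix(G)).as_rotvec()).round(2))
E
python3 - <<'E'
from h import *
st();im,p=snap('wrist','wrist1');st()
E
```

```text
t 2.15 lane tcp [-0.1048  0.0308] z 0.2474 F [ 0.3 -0.3  0.3] w 0.0006 turn left deg [-0.01  0.02  0.02]
t 2.2 lane tcp [-0.1022  0.0363] z 0.2479 F [ 2.1  3.4 -0.2] w 0.0007 turn left deg [ 0.29  0.19 -0.25]
```

View pics/wrist1.png

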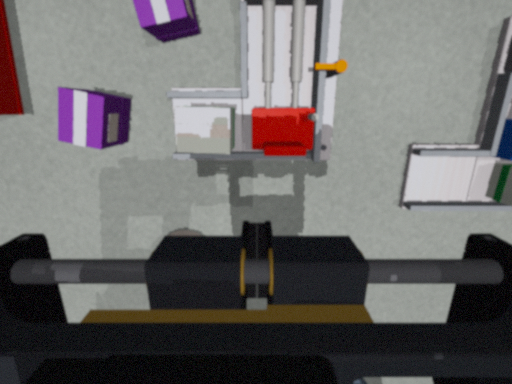

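The wrist view has the red lane at columns 170–345. The tab is at about (285,150), the carton at (205,128) and the stop tip at (315,67). I'll retake it now that the arm has settled and check the lane frame against it.

```bash
python3 - <<'E'
from h import *
st();im,p=snap('wrist','wrist2');st()
a,p=load('wrist2')
def P(l,z): w=lane(L,l,YAW)[0]; return proj(p,[w[0],w[1],z])[0]
big=cv2.resize(a[0:180,150:370],None,fx=3.3,fy=3.3,interpolation=cv2.INTER_CUBIC)
for l,z in [((-.025,.0385),.05),((-.025,-.0385),.05),((-.075,.023),.095),((-.075,-.023),.095),((.018,-.032),.069),((-.09,-.04),.032),((-.013,.142),.032),((-.09,.142),.032)]:
    u=(P(l,z)-[150,0]+.5)*3.3; cv2.drawMarker(big,(int(u[0]),int(u[1])),(255,0,255),cv2.MARKER_CROSS,12,1)
cv2.imwrite('pics/w2m.png',big)
E
```

```text
t 2.2 lane tcp [-0.1022  0.0363] z 0.2479 F [ 2.1  3.4 -0.2] w 0.0007 turn left deg [ 0.29  0.19 -0.25]
t 2.25 lane tcp [-0.1034  0.0331] z 0.2476 F [-0.7 -1.4 -0.2] w 0.0003 turn left deg [ 0.1   0.35 -0.14]
```

View pics/w2m.png

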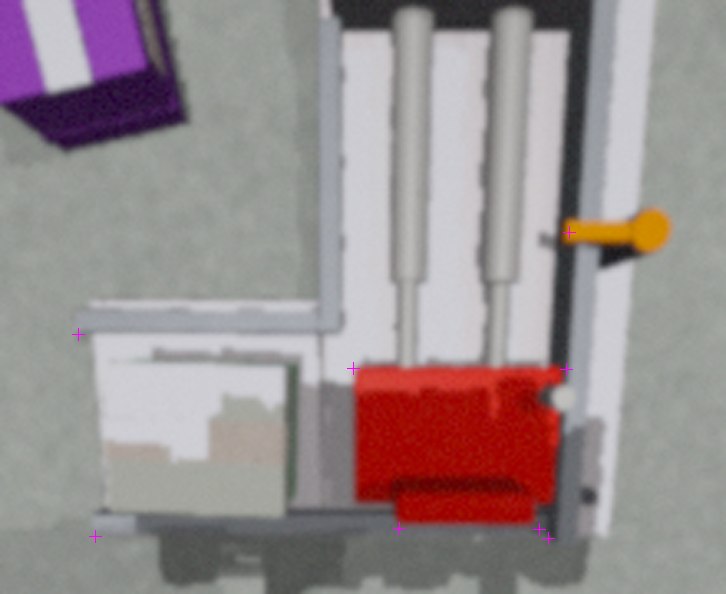

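Emit:
play_rows([
  [0,0,0,0.15,0,0,0],
  [0,0,0,0.15,0,0,0],
  [0,0,0.3,0,0,0,0],
  [0,0,0.3,0,0,0,0],
  [0,0,0.3,0,0,0,0],
  [0,0,0.3,0,0,0,0],
  [0,0,0.25,0,0,0,0],
  [0,0,0.17,0,0,0,0],
  [0,0,0,0,0,0,0],
  [0,0,0,0,0,0,0],
])

```text
time: 3.08
position: [0.4714, 0.1246, 0.0849]
tool_rot: [0.025, -0.707, 0.707, -0.023]
ft_force: [1.0, -0.2, 0.6]
grip_width: 0.0005
```

```bash
python3 - <<'E'
from h import *
st();snap('wrist','wrist3')
E
```

```text
t 3.08 lane tcp [-0.1056 -0.0019] z 0.0849 F [ 1.  -0.2  0.6] w 0.0005 turn left deg [-0.   -0.04  0.16]
```

View pics/wrist3.png

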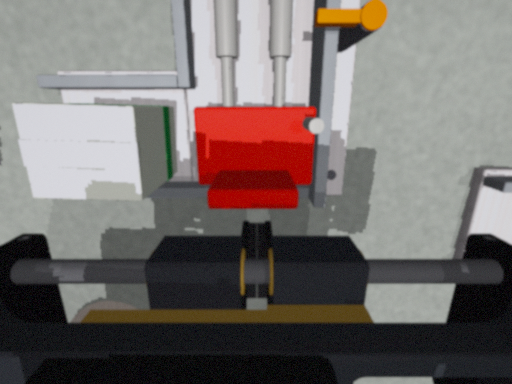

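The finger (column 257) is centred on the tab (columns 210–298). Starting the push.

Emit:
play_rows([
  [0,-0.1,0,0,0,0,0],
  [0,-0.1,0,0,0,0,0],
  [0,-0.1,0,0,0,0,0],
  [0,-0.1,0,0,0,0,0],
  [0,-0.1,0,0,0,0,0],
  [0,-0.1,0,0,0,0,0],
  [0,-0.1,0,0,0,0,0],
  [0,-0.1,0,0,0,0,0],
  [0,-0.1,0,0,0,0,0],
  [0,-0.1,0,0,0,0,0],
  [0,-0.1,0,0,0,0,0],
  [0,0,0,0,0,0,0],
])

```text
time: 4.13
position: [0.5805, 0.1329, 0.0862]
tool_rot: [0.026, -0.707, 0.707, -0.022]
ft_force: [-7.4, -1.6, 6.0]
grip_width: -0.0
```

```bash
python3 - <<'E'
from h import *
st();snap('scene','s4')
a,_=load('s4');cv2.imwrite('pics/s4c.png',cv2.resize(a[150:260,265:385],None,fx=5,fy=5,interpolation=cv2.INTER_CUBIC))
E
```

```text
t 4.13 lane tcp [ 0.0038 -0.0011] z 0.0862 F [-7.4 -1.6  6. ] w -0.0 turn left deg [0.   0.02 0.34]
```

View pics/s4c.png

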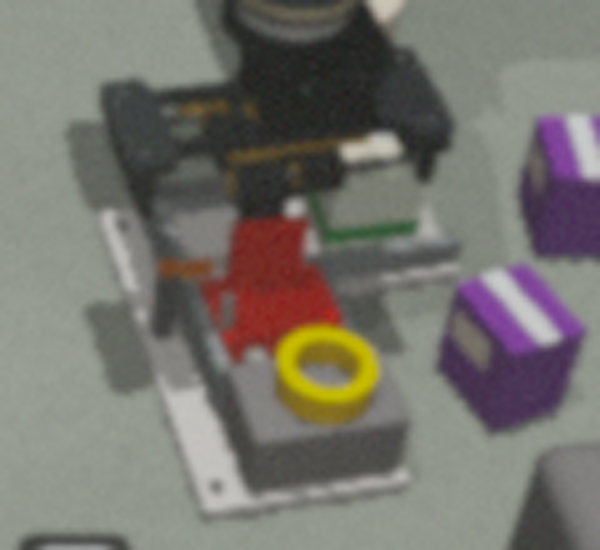

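The pin is already past the stop and travel is about 88 mm. I'll press on to the end stop.

Emit:
play_rows([
  [0,-0.06,0,0,0,0,0],
  [0,-0.05,0,0,0,0,0],
  [0,-0.04,0,0,0,0,0],
  [0,-0.02,0,0,0,0,0],
  [0,0,0,0,0,0,0],
])

```text
time: 4.6
position: [0.5953, 0.134, 0.086]
tool_rot: [0.028, -0.707, 0.707, -0.021]
ft_force: [-9.5, -1.7, 6.6]
grip_width: 0.0004
```

```bash
python3 - <<'E'
from h import *
st()
E
```

```text
t 4.6 lane tcp [ 0.0187 -0.001 ] z 0.086 F [-9.5 -1.7  6.6] w 0.0004 turn left deg [-0.01  0.04  0.54]
```

Emit:
play_rows([
  [0,-0.015,0,0,0,0,0],
  [0,-0.01,0,0,0,0,0],
  [0,0,0,0,0,0,0],
])

```text
time: 4.85
position: [0.5969, 0.1342, 0.0859]
tool_rot: [0.028, -0.706, 0.707, -0.021]
ft_force: [-9.3, -1.2, 6.2]
grip_width: 0.0003
```

```bash
python3 - <<'E'
from h import *
st()
E
```

```text
t 4.85 lane tcp [ 0.0203 -0.0009] z 0.0859 F [-9.3 -1.2  6.2] w 0.0003 turn left deg [-0.01  0.05  0.64]
```

Emit:
play_rows([
  [0,-0.015,0,0,0,0,0],
  [0,-0.01,0,0,0,0,0],
  [0,0,0,0,0,0,0],
])

```text
time: 5.1
position: [0.597, 0.1342, 0.086]
tool_rot: [0.031, -0.706, 0.707, -0.019]
ft_force: [-14.7, -2.1, 9.5]
grip_width: 0.0004
```

```bash
python3 - <<'E'
from h import *
st()
E
```

```text
t 5.1 lane tcp [ 0.0203 -0.001 ] z 0.086 F [-14.7  -2.1   9.5] w 0.0004 turn left deg [-0.02  0.07  0.96]
```

The position held at 20.3 mm while the force rose to 15 N, so the follower is at its end. Retracting to let it latch.

Emit:
play_rows([
  [0,0.06,0,0,0,0,0],
  [0,0.1,0,0,0,0,0],
  [0,0.1,0,0,0,0,0],
  [0,0.1,0,0,0,0,0],
  [0,0.1,0,0,0,0,0],
  [0,0.1,0,0,0,0,0],
  [0,0.15,0,0,0,0,0],
  [0,0.15,0,0,0,0,0],
  [0,0.2,0,0,0,0,0],
  [0,0.2,0,0,0,0,0],
  [0,0,0,0,0,0,0],
  [0,0,0,0,0,0,0],
])

```text
time: 6.1
position: [0.4794, 0.1259, 0.0864]
tool_rot: [-0.023, 0.707, -0.707, 0.025]
ft_force: [0.5, 0.5, 1.3]
grip_width: 0.0001
```

```bash
python3 - <<'E'
from h import *
st();snap('wrist','w5');snap('scene','s5')
a,_=load('s5');cv2.imwrite('pics/s5c.png',cv2.resize(a[150:260,265:385],None,fx=5,fy=5,interpolation=cv2.INTER_CUBIC))
E
```

```text
t 6.1 lane tcp [-0.0975 -0.0011] z 0.0864 F [0.5 0.5 1.3] w 0.0001 turn left deg [-0.    0.01 -0.17]
```

View pics/w5.png

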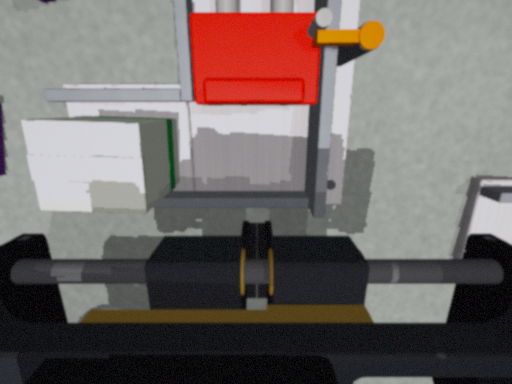

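View pics/s5c.png

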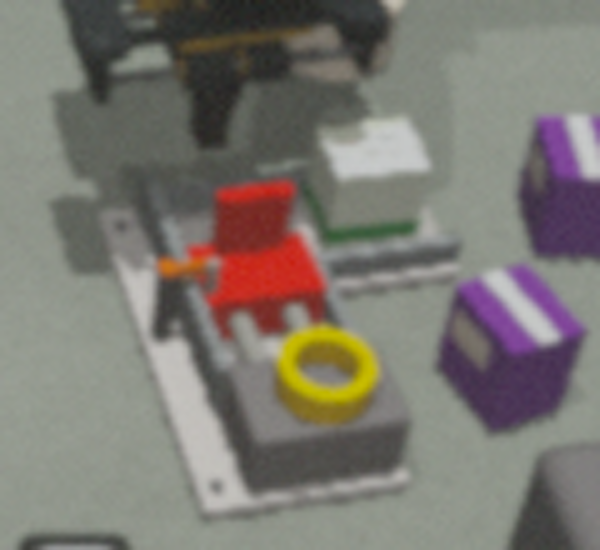

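The pin at (322,17) in the wrist view now sits just behind the orange stop at (340,37), and the follower is mid-travel, so it is latched. Next I move to the carton's outer side.

Emit:
play_rows([
  [0,0,-0.3,0,0,0,0],
  [0,0,-0.3,0,0,0,0],
  [0,0,-0.25,0,0,0,0],
  [0,-0.1,0,-0.33,0,0,0],
  [0,-0.1,0,-0.33,0,0,0],
  [0,-0.1,0,-0.33,0,0,0],
  [0,-0.1,0,-0.33,0,0,0],
  [0,-0.1,0,-0.34,0,0,0],
  [0,0,0,0,0,0,0],
  [0,0,0,0,0,0,0],
])

```text
time: 7.03
position: [0.5184, 0.2971, 0.1709]
tool_rot: [-0.024, 0.707, -0.706, 0.026]
ft_force: [-0.0, -0.1, -0.2]
grip_width: 0.0003
```

```bash
python3 - <<'E'
from h import *
st();snap('wrist','w6');snap('top','t6')
a,p=load('t6');x=cv2.resize(a[120:245,100:230],None,fx=4.5,fy=4.5,interpolation=cv2.INTER_CUBIC);cv2.imwrite('pics/t6c.png',x)
E
```

```text
t 7.03 lane tcp [-0.0469  0.167 ] z 0.1709 F [-0.  -0.1 -0.2] w 0.0003 turn left deg [ 0.04  0.18 -0.19]
```

View pics/w6.png

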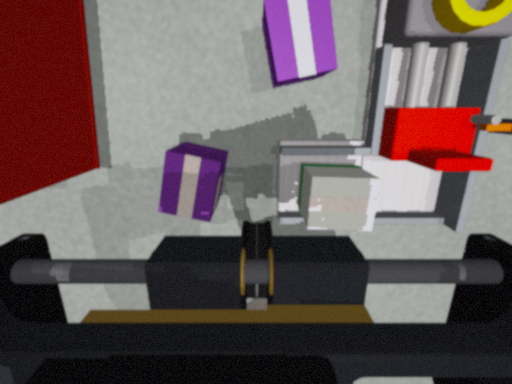

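View pics/t6c.png

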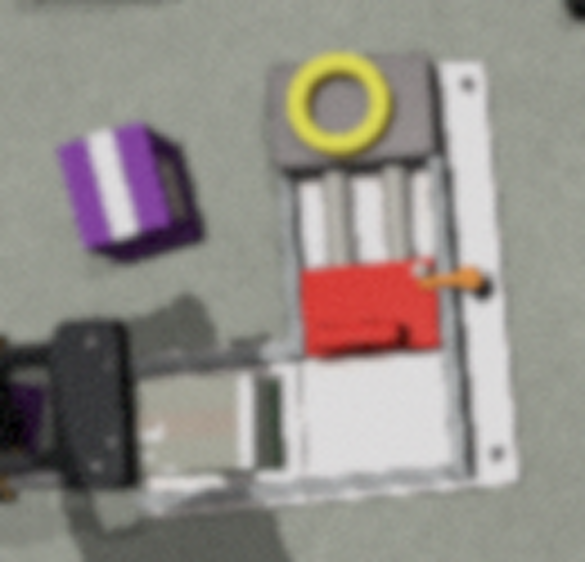

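One purple carton stands close to where I'd descend, so I'll check the clearance first.

```bash
python3 - <<'E'
from h import *
from h import load
def purp(a):
    h=cv2.cvtColor(a,cv2.COLOR_BGR2HSV);return cv2.inRange(h,(125,90,40),(160,255,255))
for f in('top0','wrist6'.replace('wrist6','w6')):
    a,p=load(f);m=cv2.morphologyEx(purp(a),cv2.MORPH_CLOSE,np.ones((9,9)))
    for c in cv2.findContours(m,0,2)[0]:
        if cv2.contourArea(c)<100: continue
        c=c.reshape(-1,2);i=[c[:,0].argmin(),c[:,1].argmin(),c[:,0].argmax(),c[:,1].argmax()]
        hull=cv2.approxPolyDP(cv2.convexHull(c),2,True).reshape(-1,2)
        print(f,[(tuple(u),tuple(unlane(L,onz(p,u,.0),YAW)[0].round(3)),tuple(unlane(L,onz(p,u,.07),YAW)[0].round(3))) for u in hull])
E
```

```text
top0 [((np.int32(80), np.int32(203)), (np.float64(0.002), np.float64(0.281)), (np.float64(-0.006), np.float64(0.249))), ((np.int32(108), np.int32(206)), (np.float64(-0.013), np.float64(0.207)), (np.float64(-0.02), np.float64(0.18))), ((np.int32(105), np.int32(226)), (np.float64(-0.064), np.float64(0.218)), (np.float64(-0.068), np.float64(0.19))), ((np.int32(78), np.int32(225)), (np.float64(-0.055), np.float64(0.289)), (np.float64(-0.059), np.float64(0.256)))]
top0 [((np.int32(131), np.int32(148)), (np.float64(0.137), np.float64(0.138)), (np.float64(0.119), np.float64(0.116))), ((np.int32(138), np.int32(153)), (np.float64(0.122), np.float64(0.12)), (np.float64(0.105), np.float64(0.099))), ((np.int32(143), np.int32(172)), (np.float64(0.069), np.float64(0.11)), (np.float64(0.056), np.float64(0.089))), ((np.int32(125), np.int32(176)), (np.float64(0.063), np.float64(0.158)), (np.float64(0.05), np.float64(0.134))), ((np.int32(118), np.int32(172)), (np.float64(0.076), np.float64(0.176)), (np.float64(0.062), np.float64(0.151))), ((np.int32(114), np.int32(153)), (np.float64(0.128), np.float64
[... 727 characters left out ...]
 np.float64(0.248)))]
w6 [((np.int32(329), np.int32(0)), (np.float64(0.135), np.float64(0.098)), (np.float64(0.112), np.float64(0.114))), ((np.int32(336), np.int32(67)), (np.float64(0.075), np.float64(0.085)), (np.float64(0.066), np.float64(0.104))), ((np.int32(319), np.int32(76)), (np.float64(0.066), np.float64(0.102)), (np.float64(0.059), np.float64(0.117))), ((np.int32(274), np.int32(86)), (np.float64(0.056), np.float64(0.15)), (np.float64(0.051), np.float64(0.154))), ((np.int32(263), np.int32(28)), (np.float64(0.111), np.float64(0.162)), (np.float64(0.093), np.float64(0.163))), ((np.int32(264), np.int32(0)), (np.float64(0.135), np.float64(0.161)), (np.float64(0.112), np.float64(0.163)))]
```

The purple carton's near edge is at lane y ≈ 0.20. A finger centred at 0.158 covers 0.143–0.173, so it clears both sides. Descending.

Emit:
play_rows([
  [0,0,0,0.09,0,0,0],
  [0,0,0.25,0,0,0,0],
  [0,0,0.25,0,0,0,0],
  [0,0,0.25,0,0,0,0],
  [0,0,0.2,0,0,0,0],
  [0,0,0.15,0,0,0,0],
  [0,0,0,0,0,0,0],
  [0,0,0,0,0,0,0],
])

```text
time: 7.8
position: [0.517, 0.2841, 0.0601]
tool_rot: [0.024, -0.706, 0.707, -0.023]
ft_force: [0.9, -0.3, -0.9]
grip_width: 0.0007
```

```bash
python3 - <<'E'
from h import *
st();snap('wrist','w7')
E
```

```text
t 7.8 lane tcp [-0.0492  0.1541] z 0.0601 F [ 0.9 -0.3 -0.9] w 0.0007 turn left deg [-0.04 -0.11  0.12]
```

View pics/w7.png

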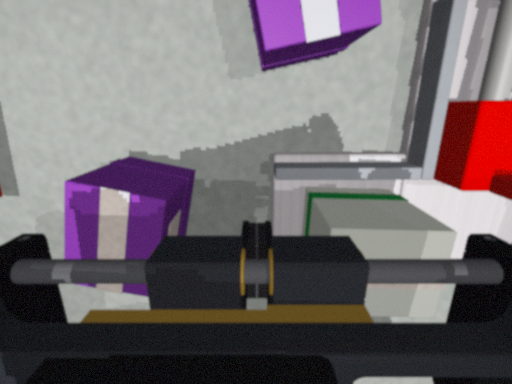

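Emit:
play_rows([
  [0,0,0,0.06,0,0,0],
  [0,0,0,0.06,0,0,0],
  [0,0,0,0.06,0,0,0],
  [0,0,0,0.06,0,0,0],
  [0,0,0,0.06,0,0,0],
  [0,0,0,0.06,0,0,0],
  [0,0,0,0.06,0,0,0],
  [0,0,0,0.06,0,0,0],
  [0,0,0,0.06,0,0,0],
  [0,0,0,0.06,0,0,0],
  [0,0,0,0.06,0,0,0],
  [0,0,0,0,0,0,0],
])

```text
time: 8.85
position: [0.5216, 0.2185, 0.0603]
tool_rot: [0.024, -0.706, 0.707, -0.024]
ft_force: [-0.3, 0.3, -0.1]
grip_width: 0.0005
```

```bash
python3 - <<'E'
from h import *
st();snap('wrist','w8');snap('scene','s8')
a,_=load('s8');cv2.imwrite('pics/s8c.png',cv2.resize(a[150:260,265:385],None,fx=5,fy=5,interpolation=cv2.INTER_CUBIC))
E
```

```text
t 8.85 lane tcp [-0.0491  0.0883] z 0.0603 F [-0.3  0.3 -0.1] w 0.0005 turn left deg [-0.05 -0.04  0.06]
```

View pics/w8.png

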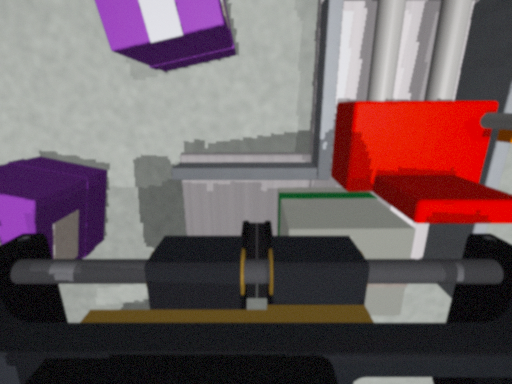

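View pics/s8c.png

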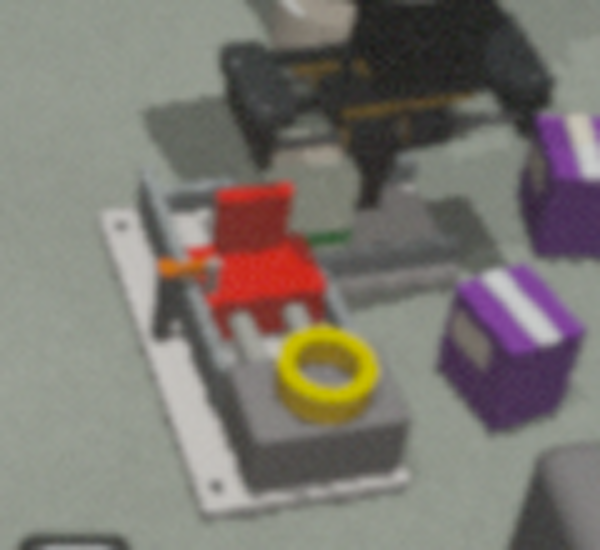

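The carton is upright and sliding straight. Continuing.

Emit:
play_rows([
  [0,0,0,0.06,0,0,0],
  [0,0,0,0.06,0,0,0],
  [0,0,0,0.06,0,0,0],
  [0,0,0,0.06,0,0,0],
  [0,0,0,0.06,0,0,0],
  [0,0,0,0.06,0,0,0],
  [0,0,0,0.06,0,0,0],
  [0,0,0,0.04,0,0,0],
  [0,0,0,0.03,0,0,0],
  [0,0,0,0,0,0,0],
])

```text
time: 9.78
position: [0.5251, 0.1703, 0.0605]
tool_rot: [0.024, -0.707, 0.707, -0.024]
ft_force: [0.1, 0.9, 0.3]
grip_width: 0.0005
```

```bash
python3 - <<'E'
from h import *
st()
E
```

```text
t 9.78 lane tcp [-0.0489  0.04  ] z 0.0605 F [0.1 0.9 0.3] w 0.0005 turn left deg [-0.01 -0.04  0.02]
```

Creeping until the force rises.

Emit:
play_rows([
  [0,0,0,0.015,0,0,0],
  [0,0,0,0.015,0,0,0],
  [0,0,0,0,0,0,0],
])

```text
time: 10.03
position: [0.5253, 0.168, 0.0605]
tool_rot: [0.024, -0.707, 0.707, -0.024]
ft_force: [-0.3, 0.2, 0.2]
grip_width: 0.0006
```

Emit:
play_rows([
  [0,0,0,0.01,0,0,0],
  [0,0,0,0.01,0,0,0],
  [0,0,0,0,0,0,0],
])

```text
time: 10.28
position: [0.5254, 0.1661, 0.0606]
tool_rot: [0.024, -0.707, 0.707, -0.024]
ft_force: [-0.7, 1.0, 0.2]
grip_width: 0.0005
```

```bash
python3 - <<'E'
from h import *
st();snap('scene','s9');snap('top','t9')
a,_=load('s9');x=cv2.resize(a[165:235,285:355],None,fx=5,fy=5,interpolation=cv2.INTER_CUBIC)
b,_=load('t9');y=cv2.resize(b[160:230,130:215],None,fx=5,fy=5,interpolation=cv2.INTER_CUBIC)
cv2.imwrite('pics/st9.png',np.hstack([x,y]))
E
```

```text
t 10.28 lane tcp [-0.0488  0.0358] z 0.0606 F [-0.7  1.   0.2] w 0.0005 turn left deg [-0.    0.01 -0.  ]
```

View pics/st9.png

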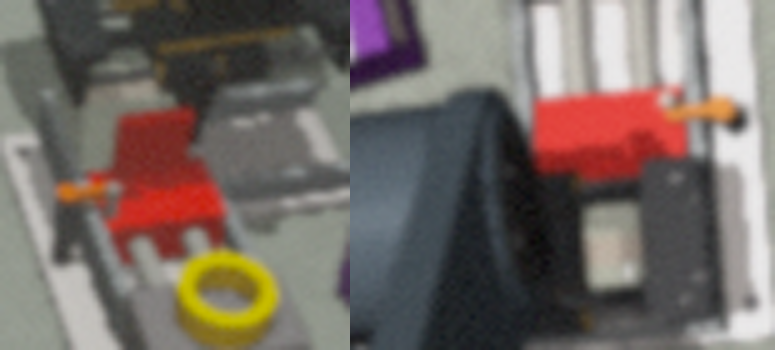

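Emit:
play_rows([
  [0,0,0,0.01,0,0,0],
  [0,0,0,0.005,0,0,0],
  [0,0,0,0,0,0,0],
])

```text
time: 10.63
position: [0.5256, 0.1649, 0.0606]
tool_rot: [-0.024, 0.707, -0.706, 0.024]
ft_force: [-0.0, 3.7, 0.8]
grip_width: 0.0005
```

```bash
python3 - <<'E'
from h import *
st()
E
```

```text
t 10.63 lane tcp [-0.0487  0.0346] z 0.0606 F [-0.   3.7  0.8] w 0.0005 turn left deg [ 0.03 -0.02 -0.02]
```

The force rose to 3.7 N at TCP y = 34.6 mm, where wall contact was expected at about 35 mm. Backing off along +y, then going up.

Emit:
play_rows([
  [0,0,0,-0.03,0,0,0],
  [0,0,0,-0.1,0,0,0],
  [0,0,0,-0.2,0,0,0],
  [0,0,0,-0.2,0,0,0],
  [0,0,0,-0.1,0,0,0],
  [0,0,-0.3,0,0,0,0],
  [0,0,-0.3,0,0,0,0],
  [0,0,-0.3,0,0,0,0],
  [0,0,-0.3,0,0,0,0],
  [0,0,-0.3,0,0,0,0],
  [0,0,-0.2,0,0,0,0],
  [0,0,0,0,0,0,0],
])

```text
time: 11.63
position: [0.5238, 0.2283, 0.2354]
tool_rot: [-0.021, 0.707, -0.706, 0.028]
ft_force: [-0.0, -0.2, -0.2]
grip_width: 0.0007
```

Emit:
play_rows([
  [0,0.25,0,0.1,0,0,0],
  [0,0.25,0,0.1,0,0,0],
  [0,0.25,0,0.1,0,0,0],
  [0,0.1,0,0.1,0,0,0],
  [0,0,0,0.1,0,0,0],
  [0,0,0,0,0,0,0],
  [0,0,0,0,0,0,0],
])

```text
time: 12.22
position: [0.4412, 0.1715, 0.2305]
tool_rot: [-0.023, 0.707, -0.707, 0.024]
ft_force: [1.3, -0.5, 1.2]
grip_width: 0.0004
```

```bash
python3 - <<'E'
from h import *
st();snap('wrist','w10');st();snap('scene','s10');snap('top','t10')
a,_=load('s10');x=cv2.resize(a[165:245,280:360],None,fx=5,fy=5,interpolation=cv2.INTER_CUBIC)
b,_=load('t10');y=cv2.resize(b[155:235,130:210],None,fx=5,fy=5,interpolation=cv2.INTER_CUBIC)
cv2.imwrite('pics/st10.png',np.hstack([x,y]))
E
```

```text
t 12.22 lane tcp [-0.1325  0.047 ] z 0.2305 F [ 1.3 -0.5  1.2] w 0.0004 turn left deg [ 0.01 -0.08 -0.08]
t 12.27 lane tcp [-0.1323  0.0472] z 0.2305 F [ 1.   0.5 -0.7] w 0.0007 turn left deg [ 0.01 -0.05 -0.08]
```

View pics/w10.png

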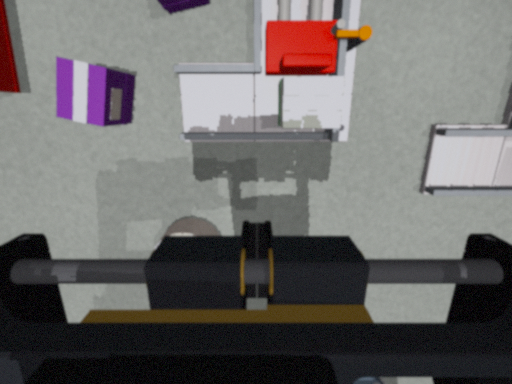

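View pics/st10.png

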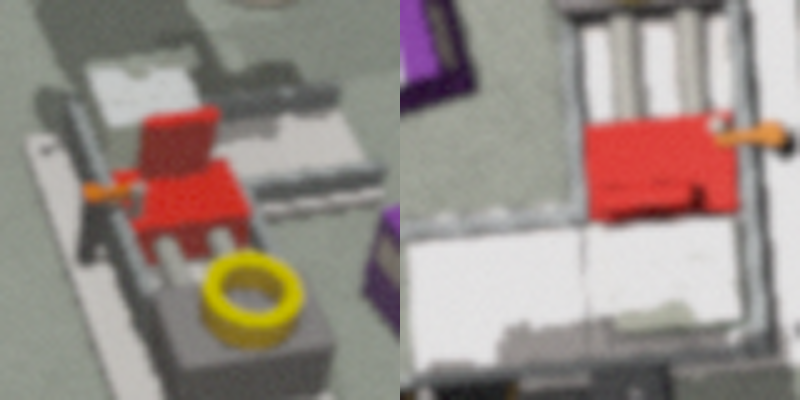

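```bash
python3 - <<'E'
from h import *
a,p=load('w10')
b=cv2.resize(a[10:150,240:370],None,fx=4.2,fy=4.2,interpolation=cv2.INTER_CUBIC)
def P(x,y,z): w=lane(L,(x,y),YAW)[0]; return (proj(p,[w[0],w[1],z])[0]-[240,10]+.5)*4.2
for x in(-.073,-.023):
  for y in(-.04,.02):
    u=P(x,y,.082);cv2.drawMarker(b,(int(u[0]),int(u[1])),(255,0,255),cv2.MARKER_CROSS,14,1)
cv2.imwrite('pics/w10c.png',b)
E
```

```text
(no output)
```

View pics/w10c.png

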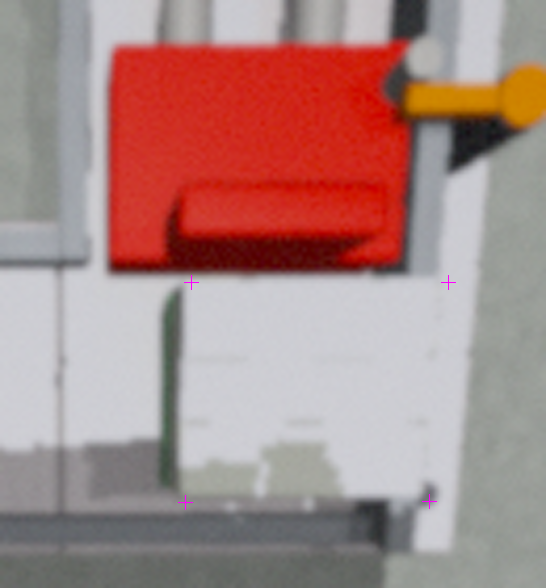

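The carton's top face lines up with the predicted seated corners to within about 2 mm. It is square and against the far wall, the pin is on the stop, and the arm is clear. Handing in.

```bash
python3 - <<'E'
from h import *
print(ticket.hand_in());st()
E
```

```text
the job is handed in; nothing more can be done
None
the job is handed in; nothing more can be done
```

The red lane is loaded and the job is handed in, at about 12.4 s of robot time; no verdict was reported.

- **Follower:** I pushed the red follower back by its tab with closed fingers until it stopped moving; the force then rose to about 15 N. When let go, it latched in the middle, with the pin resting behind the orange stop in the wrist, scene and top views.
- **Carton:** I pushed the white carton with the green band sideways from the ledge until the force rose to 3.7 N at the far wall. In the last wrist picture it stood upright and square, within about 2 mm of where its top corners should be if it touches the far wall.
- **Checks:** The arm was raised clear of everything at the end, and none of the checks I made failed. The wrist force readings between moves stayed below about 20 N.
- **Not measured:** The blue lane and the other loose things were only seen in the pictures, not re-measured afterwards. The finger passed about 30 mm from one purple carton without touching it.

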